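# Fit a spacer sleeve to the spindle of a positioner drive

### The job

Draw the orange keeper of the drive unit all the way back from over its steel spindle. Take the brass sleeve from its sloping cradle, stand it upright on the blue pad and let go of it, then take it again, slide it over the spindle gently, without dropping it, until it sits fully home on the spindle's shoulder, and let go; then push the keeper fully forward again, over the sleeve. Leave the black spare sleeve and everything else on the bench where it is.

Things in the scene. Friction and masses are not known exactly. Their poses are not given: they have to be found in the camera images.
- sleeve_mid (a point): Centre of the brass sleeve: plain tube, outer diameter 30 mm, bore 19 mm, 60 mm long, about 0.2 kg, both ends alike, z along the tube. It starts in a cradle, +z up the slope, axis 30 degrees above level, centre 50 mm above the bench. The cradle's trough and end stop are narrower (26 mm) and lie under the sleeve: fingers can straddle it anywhere along its length. Cradle foot 90 x 60 mm.
- pad_top (a point): Centre of the top of the blue square pad, 90 x 90 mm, 4 mm thick, fixed to the bench; z up.
- spindle_seat (a point): Centre of the top of the drive unit's steel shoulder (34 mm diameter, 49 mm above the bench) on which the sleeve must sit. The fixed spindle, 16 mm in diameter with a small bevel at its tip, stands 50 mm up from this point. z is up; x points level from the spindle to the guide block, the way the keeper is drawn back.
- keeper (a joint): Slide of the orange keeper, m: 0 = fully forward (its nose covers the spindle), 0.075 = fully drawn back, at a stop. Friction about 1.5 N, no spring; it stays where it is left.
- keeper_knob (a point): Centre of the keeper's upright black knob, 16 mm diameter, 27 mm tall, on the orange plate (40 mm wide, 6 mm thick, top 118 mm above the bench, underside 3 mm above a sleeve that is home). It is 70 mm from the spindle along the seat's x with the keeper fully forward, 145 mm fully back.
- spare_mid (a point): Centre of the black spare sleeve, of the same size as the brass one, lying in the other, like cradle. z along the tube. To be left alone.
- tin: Dark closed tin, 72 mm diameter, 110 mm tall; origin under its centre. Bystander.
- drink: Clear bottle with red cap, 64 mm diameter, 200 mm tall; origin under its centre. Bystander.
- meter: Yellow handheld meter, 150 x 75 x 38 mm, lying on its back; origin under its centre. Bystander.
- driver: Screwdriver with red handle, lying on the bench. Bystander.
- heatsink: Finned aluminium heat sink, 90 x 60 x 35 mm; origin under its centre. Bystander.
- drive: The drive unit, fixed; origin on the bench under the spindle, x as for the seat. Black housing with aluminium sides: x -50 to 115 mm, y -55 to 55 mm, 45 mm high. Grey guide block for the keeper on it: x 40 to 110 mm, y -25.5 to 25.5 mm, up to 118 mm above the bench.
There are look-alikes about, which are no part of the job. Of the things that look like the part that bears sleeve_mid, the middle-sized one is meant. What is shaped like the drive but red is not meant.

How it is judged:
On the way, in this order (a step that is already met when the one before it is completed fails the run):
1. the keeper is drawn back (value of joint keeper above 0.062 m), for 0.1 s.
2. the brass sleeve stands upright on the blue pad, let go (horizontal distance between sleeve_mid and pad_top below 0.05 m and angle between the z axis of sleeve_mid and the z axis of pad_top, either way round below 0.08 rad and z of sleeve_mid in the frame of pad_top below 0.034 m and contact force between sleeve and the fingers below 0.05 N and linear speed of sleeve below 0.03 m/s), for 0.2 s.
3. the brass sleeve sits home on the spindle's shoulder, let go, with the keeper still back (horizontal distance between sleeve_mid and spindle_seat below 0.004 m and z of sleeve_mid in the frame of spindle_seat below 0.0325 m and angle between the z axis of sleeve_mid and the z axis of spindle_seat, either way round below 0.06 rad and contact force between sleeve and the fingers below 0.05 N and value of joint keeper above 0.05 m), for 0.1 s.
At the end, for the whole second after the job is handed in: The brass sleeve is on the spindle, upright, within 2.5 mm of fully home on the shoulder and at rest; the keeper is within 6 mm of fully forward over it; nothing is held (horizontal distance between sleeve_mid and spindle_seat below 0.004 m and z of sleeve_mid in the frame of spindle_seat below 0.0325 m and angle between the z axis of sleeve_mid and the z axis of spindle_seat, either way round below 0.06 rad and value of joint keeper below 0.006 m and linear speed of sleeve below 0.02 m/s and contact force between the fingers and anything else below 0.05 N); the robot touches nothing.
It fails at once if the sleeve was dropped down the spindle (it moved faster than 0.35 m/s there) (horizontal distance between sleeve_mid and spindle_seat below 0.01 m and z of sleeve_mid in the frame of spindle_seat below 0.078 m and linear speed of sleeve above 0.35 m/s).
It fails at once if the spare sleeve was disturbed (moved more than 20 mm) (distance of spare_mid from where it was at the start of the episode above 0.02 m).
It fails at once if a bystander was disturbed (moved more than 30 mm) (distance of any of tin, drink, meter, driver, heatsink from where it was at the start of the episode above 0.03 m).
It also fails if it takes over 61 s, if anything falls off the work surface, if the arm or the gripper's body presses on something with over 40 N, if the wrist force passes 120 N, or if a joint passes its speed limit or range.

### The arm

A 6-joint arm with a two-finger parallel gripper is mounted at the origin on the work surface. World frame = base frame: x ahead of the robot, y to its left, z up, the work surface at z = 0. Lengths are in m, angles in rad, forces in N, time in s.
With the tool pointing down it reaches from about 0.275 to 0.775 m from the base axis. Payload 14.6 kg.
Tool frame: the origin (TCP) lies midway between the tips of the shut fingers; the grasp point (between the pads) lies 19 mm behind it; x points along the fingers, z is the direction in which the jaws open and shut, and the axes are right-handed (so a half turn about x gives the same grasp; the last joint's range is limited). The gripper opens to 85 mm and grips with 20 to 120 N. Pads are 22 mm wide; open, the fingers measure 114 mm over their backs; the gripper's body (76 mm by 85 mm) begins 54 mm behind the grasp point. The pads swing forward as they close: fully open they stand 13 mm farther back than shut.
Start: joints at [1.115, 0.263, -0.048, 1.259, 0, 1.415], TCP at [0.156, 0.501, 0.231] pointing down, gripper open.
Joint ranges: [-2.65, 2.65], [-0.89, 1.7], [-1.18, 1.37], [-2.13, 2.11], [-1.35, 1.29], [-3.14, 3.14]. Speed limits (rad/s): [1.89, 1.89, 2.57, 2.79, 3.14, 3.14].

### API

Orientations are given as a unit quaternion [x, y, z, w].
In Python, from workcell import r gives the robot as it stands.
- The arm moves only by the tool step_arm, never from a script. Its argument "increments" is text: rows parted by semicolons, each of 7 numbers parted by spaces: the shift along the world's x, y, z in cm, then the turn, a rotation vector about the world's x, y, z in degrees, then the opening, from 0 (shut) to 1 (fully open). In form: x y z wx wy wz claw; .... A call has 1 to 20 rows; each row shifts and turns the pose as measured when the row begins; what a row does not reach is not made up. A row lasts 1/10 s, in which the tool goes at most 50 mm and 8.59 degrees, less where a joint would pass 70% of its speed; a pose out of reach is approached as far as the arm can. A call with a gripper value outside its range is refused whole. The fingers move at their own pace and stop on an object; "force" is the grip in N (left out, the last holds). Time passes only in rows, so rows that do not move let the fingers close. It gives the time, the measured TCP pose, the force and the opening at its end, in the units of the state.
- r.get_state(): the state, without advancing time (a new reading comes with each control period).
- r.snapshot(name): name is "side" or "top" or "wrist"; returns a dict with "img" (400x640x3 uint8, red, green, blue), "fx", "fy", "cx", "cy" (pixels), "dist" ([k1, k2, p1, p2, k3] as OpenCV has them; the pictures are not rectified), "world_from_camera" (4x4, takes a point from camera to world coordinates); the wrist camera has in their place "tool_from_camera" (4x4, takes a point from camera to tool coordinates, whose origin is the TCP and whose axes are the tool frame's). Camera axes: x right, y up, looking along -z (the intrinsics and any distortion apply to the point x, -y, -z); pixel columns grow to the right and rows downward; lengths in m; the calibration is good to about 2 mm. A picture is of the moment at which its call begins: read the wrist's pose just before it. There is no depth.
- r.hand_in(): hands the job in, once; it reports no verdict.
Trained networks look in the newest picture that a camera, given by its name, has taken for a name from the list of things; names that differ only in an ending like _2 or _b are one class to them, and where a whole thing is asked for, a point or a joint stands for the part that bears it (a point fixed in the world has none). Each returns a list of dicts, best first, with "confidence" (0 to 1); they miss things now and then, are a little off and sometimes report something else, mostly with a low value. They report only what shows in the picture. A call takes as long as a camera call. They do not tell look-alikes from the thing itself.
- r.search_frame(label, camera): "xyz" ([x, y, z] in m, in world coordinates, good to about 4 mm: the middle of the surface that is visible of it).
- r.trace(label, camera): "mask" (400x640 bool, what is visible of it).
The state is a dict: "time": time; "joints": joint angles; "dq": joint speeds; "effort": joint torques, N m; "eef_pos": TCP position; "ee_rot": TCP orientation; "force": force on the tool from outside, world axes, zero at the start; "moment": the same for the moment, N m; "finger_gap": finger opening in m.
Only numpy, scipy, OpenCV 4.12 (cv2) and the standard library are available. Lean on these libraries where they do the work, as an engineer would, in place of code of your own. Each camera call takes 0.05 s, during which the arm holds its last target. There are 200 camera calls.

## Working session

There is one attempt and no reset: what is moved stays moved. The work goes in short steps, Python scripts to look and compute and a tool call to move; the robot and the scene stay as the last step left them, time stands still between calls to the robot, and variables do not carry over. Pictures are saved under pics/ and viewed, about 8 in all and at most 12, crops included, and the job is handed in when it is done.

Besides the shell and the picture viewer there is one more tool, called after "Call:" as name(argument=value, ...) on one line, values as JSON. step_arm: Moves the arm, as the interface text tells. Its arguments: {"type":"object","properties":{"increments":{"type":"string"},"force":{"type":"number"}},"required":["increments"]}

```bash
mkdir -p pics
cat > h.py <<'E'
import numpy as np, cv2
from scipy.spatial.transform import Rotation as R
from workcell import r
def snap(n):
    s=r.get_state(); d=r.snapshot(n)
    if n=='wrist':
        T=np.eye(4);T[:3,:3]=R.from_quat(s['ee_rot']).as_matrix();T[:3,3]=s['eef_pos'];d['world_from_camera']=T@np.array(d['tool_from_camera'])
    return d
def K(d): return np.array([[d['fx'],0,d['cx']],[0,d['fy'],d['cy']],[0,0,1.]]),np.array(d['dist'],float)
def proj(d,p):
    W=np.linalg.inv(d['world_from_camera']);c=(np.atleast_2d(p)@W[:3,:3].T+W[:3,3])*[1,-1,-1]
    k,di=K(d);return cv2.projectPoints(c,np.zeros(3),np.zeros(3),k,di)[0].reshape(-1,2)
def onz(d,uv,z):
    k,di=K(d);n=cv2.undistortPoints(np.array(uv,float).reshape(-1,1,2),k,di).reshape(-1,2)
    W=np.array(d['world_from_camera']);v=np.c_[n[:,0],-n[:,1],-np.ones(len(n))]@W[:3,:3].T;o=W[:3,3]
    return o+v*((z-o[2])/v[:,2])[:,None]
def save(d,f): cv2.imwrite('pics/'+f,d['img'][:,:,::-1])
E
python3 - <<'E'
from h import *
np.set_printoptions(precision=3,suppress=True)
for c in ['top','side']:
    d=snap(c);save(d,c+'1.png')
    print(c,np.array(d['world_from_camera']).round(3).tolist())
    for l in ['sleeve_mid','pad_top','spindle_seat','keeper_knob','keeper','spare_mid','tin','drink','meter','driver','heatsink','drive']:
        try: print(l,[(round(q['confidence'],2),np.array(q['xyz']).round(3).tolist(),proj(d,q['xyz'])[0].round().tolist()) for q in r.search_frame(l,c)])
        except Exception as e: print(l,e)
print(r.get_state())
E
```

```text
top [[-0.025, 0.997, -0.07, 0.435], [-1.0, -0.024, 0.013, 0.052], [0.011, 0.07, 0.997, 1.172], [0.0, 0.0, 0.0, 1.0]]
sleeve_mid [(0.67, [0.401, 0.302, 0.039], [218.0, 246.0]), (0.62, [0.717, -0.314, 0.132], [464.0, 110.0]), (0.52, [0.464, 0.197, 0.061], [258.0, 220.0]), (0.44, [0.671, 0.389, 0.008], [187.0, 145.0])]
pad_top [(0.66, [0.474, -0.159, 0.118], [403.0, 212.0]), (0.59, [0.576, 0.059, 0.004], [312.0, 178.0])]
spindle_seat [(0.64, [0.241, -0.275, 0.044], [446.0, 304.0]), (0.59, [0.484, -0.15, 0.044], [393.0, 210.0])]
keeper_knob [(0.88, [0.475, -0.16, 0.114], [403.0, 212.0]), (0.57, [0.238, -0.287, 0.121], [460.0, 310.0])]
keeper [(0.87, [0.472, -0.157, 0.116], [402.0, 213.0]), (0.7, [0.233, -0.281, 0.121], [458.0, 312.0])]
spare_mid [(0.69, [0.56, 0.315, 0.059], [211.0, 184.0]), (0.47, [0.474, -0.159, 0.114], [403.0, 212.0]), (0.16, [0.484, -0.151, 0.045], [394.0, 210.0])]
tin [(0.63, [0.724, 0.244, 0.107], [235.0, 115.0])]
drink [(0.88, [0.72, -0.312, 0.132], [463.0, 109.0])]
meter [(0.77, [0.754, 0.106, 0.033], [292.0, 110.0])]
driver [(0.94, [0.79, -0.132, 0.024], [381.0,
[... 1021 characters left out ...]
, [433.0, 249.0]), (0.34, [0.748, 0.093, 0.032], [382.0, 187.0]), (0.18, [0.721, 0.231, 0.08], [358.0, 146.0])]
heatsink [(0.93, [0.665, 0.381, 0.024], [324.0, 133.0])]
drive [(0.93, [0.475, -0.182, 0.043], [325.0, 289.0]), (0.77, [0.234, -0.311, 0.041], [235.0, 375.0])]
{'time': 1.3, 'joints': array([ 1.115,  0.263, -0.048,  1.259,  0.   ,  1.415]), 'dq': array([-0.001, -0.001, -0.   ,  0.   , -0.   , -0.   ]), 'effort': array([ -0.001, -63.744,  38.478,   0.001,  -0.   ,  -0.   ]), 'eef_pos': array([0.156, 0.501, 0.231]), 'ee_rot': array([-0.419,  0.569,  0.419,  0.569]), 'force': array([-0.09 ,  0.749,  0.5  ]), 'moment': array([-0.037, -0.014, -0.021]), 'finger_gap': 0.08566139676784058}
```

View pics/top1.png

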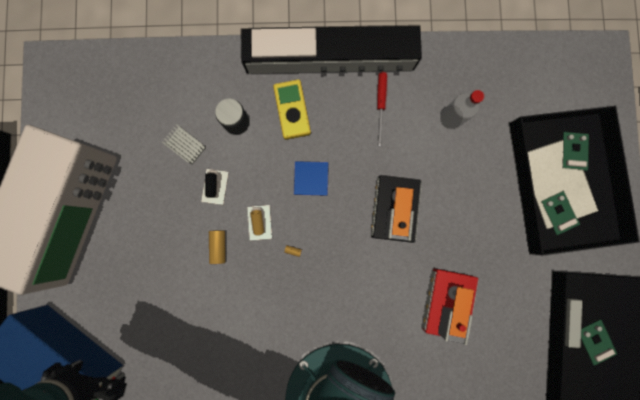

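View pics/side1.png

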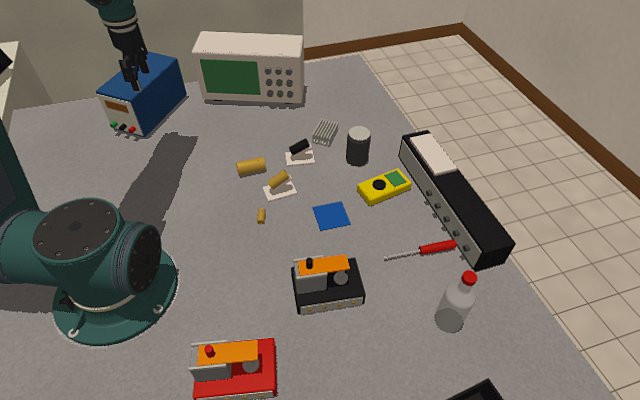

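The top view shows the meant (middle) brass sleeve in its cradle at (258,221), with the larger one at (217,247) and the smaller at (292,250). The pad is at (311,178) and the black drive at (396,210), with its knob near (403,226). The red decoy is at (452,305). Next come an enlarged crop and the wrist camera geometry.

Run:
```python
from h import *
np.set_printoptions(precision=3,suppress=True)
d=snap('top');s=snap('side')
w=r.snapshot('wrist');print(np.array(w['tool_from_camera']),w['fx'],w['cx'],w['cy'])
a=d['img'];b=s['img']
z=lambda i,x,y,k=5:cv2.resize(i[y-30:y+30,x-40:x+40],None,fx=k,fy=k,interpolation=cv2.INTER_CUBIC)
cv2.imwrite('pics/crop.png',np.vstack([np.hstack([z(a,398,212),z(a,258,222)]),np.hstack([z(b,325,283),z(b,280,182)])])[:,:,::-1])
m=r.trace('drive','top')
for q in m: 
    c=cv2.minAreaRect(np.argwhere(q['mask'])[:,::-1].astype(np.float32));print(q['confidence'],c)
for uv in [(403,226),(404,226)]: print(onz(d,[uv],.145))
```

```text
[[ 0.001  0.308 -0.951 -0.143]
 [ 0.001  0.951  0.308  0.079]
 [ 1.    -0.001  0.    -0.   ]
 [ 0.     0.     0.     1.   ]] 283.1410863341622 317.92011501804626 198.91210581260145
0.85 ((449.595947265625, 305.97198486328125), (48.74628829956055, 70.03365325927734), 10.30484676361084)
0.77 ((396.4958801269531, 208.28904724121094), (46.37535858154297, 64.0147476196289), 6.009005546569824)
[[ 0.441 -0.152  0.145]]
[[ 0.44  -0.155  0.145]]
```

View pics/crop.png

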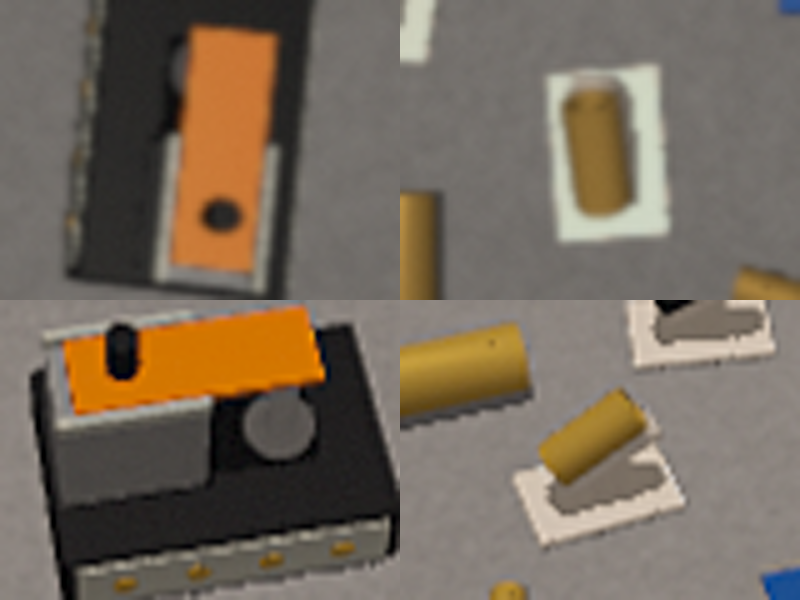

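The sleeve's raised end points away from the robot (+x). The drive's guide block and knob are on the robot's side, with the spindle beyond. I'll fly over the sleeve for a wrist look, then go on to the knob.

Call:
step_arm(increments="2.4 -3.1 0.2 0 0 1.5 1;2.4 -3.1 0.2 0 0 1.5 1;2.4 -3.1 0.2 0 0 1.5 1;2.4 -3.1 0.2 0 0 1.5 1;2.4 -3.1 0.2 0 0 1.5 1;2.4 -3.1 0.2 0 0 1.5 1;2.4 -3.1 0.2 0 0 1.5 1;2.4 -3.1 0.2 0 0 1.5 1;2.4 -3.1 0.2 0 0 1.5 1;2.4 -3.1 0.2 0 0 1.5 1;0 0 0 0 0 0 1")

```text
time: 2.6
eef_pos: [0.4023, 0.1789, 0.2522]
ee_rot: [-0.494, 0.505, 0.494, 0.507]
force: [0.3, 0.3, 1.1]
finger_gap: 0.0852
```

Run:
```python
from h import *
np.set_printoptions(precision=3,suppress=True)
d=snap('wrist');save(d,'w1.png')
for l in ['sleeve_mid','pad_top','spare_mid','keeper_knob','spindle_seat']:
    for q in r.search_frame(l,'wrist'): print(l,round(q['confidence'],2),np.array(q['xyz']).round(3),proj(d,q['xyz'])[0].round())
for q in r.trace('sleeve_mid','wrist'):
    m=q['mask'];p=np.argwhere(m)[:,::-1].astype(np.float32)
    if len(p)>5:
        a=cv2.minAreaRect(p);print(round(q['confidence'],2),len(p),a,onz(d,cv2.boxPoints(a),.05)[:,:2].tolist())
for q in r.trace('pad_top','wrist'):
    p=np.argwhere(q['mask'])[:,::-1].astype(np.float32);a=cv2.minAreaRect(p);print('pad',q['confidence'],onz(d,[a[0]],.004),onz(d,cv2.boxPoints(a),.004)[:,:2].tolist())
```

```text
sleeve_mid 0.88 [0.457 0.196 0.056] [332. 216.]
sleeve_mid 0.88 [0.396 0.302 0.038] [414. 164.]
sleeve_mid 0.83 [0.383 0.112 0.02 ] [267. 155.]
pad_top 0.78 [0.575 0.077 0.004] [257. 274.]
pad_top 0.26 [ 0.712 -0.297  0.063] [ 34. 367.]
keeper_knob 0.85 [ 0.471 -0.152  0.12 ] [ 31. 253.]
spindle_seat 0.91 [ 0.462 -0.133  0.057] [ 85. 225.]
spindle_seat 0.61 [ 0.295 -0.251  0.005] [ 3. 98.]
0.73 492 ((267.6352844238281, 155.14117431640625), (32.32263946533203, 16.052854537963867), 12.528807640075684) [[0.38272898070413885, 0.09586680045944529], [0.3637716323691094, 0.10190074862283137], [0.37320547910857155, 0.1396144081342401], [0.39243775262478897, 0.13418416647315637]]
0.69 617 ((272.1037902832031, 336.9966735839844), (17.66375160217285, 47.7867546081543), 75.65067291259766) [[0.6527388731976467, 0.06334283983649631], [0.6310966682972841, 0.1360031785569826], [0.6643393549100086, 0.1410258046880449], [0.6872949849911654, 0.06649783799097357]]
0.66 2238 ((414.2189636230469, 164.277587890625), (34.52854919433594, 68.29371643066406), 3.3664603233337402) [[0.43586667357070713, 0.27699187936854863], [0.35041691764711075, 0.2767464388516169], [0.35348175804169896, 0.3185343153354006], [0.4396527278964074, 0.32197594761998194]]
0.61 1079 ((333.81036376953125, 215.72415161132812), (48.41551971435547, 22.58837127685547), 85.2363510131836) [[0.42722376619677144, 0.18158261622276653], [0.4253949672580449, 0.21022671228481496], [0.49322406386225565, 0.21597457387749672], [0.49529138079667473, 0.1856356268251382]]
pad 0.8 [[0.573 0.06  0.004]] [[0.5277721813274079, 0.019274703532879356], [0.5265994599746449, 0.10801364274999165], [0.6222150853925426, 0.10341274627809029], [0.6241459795872828, 0.008167117641588006]]
```

View pics/w1.png

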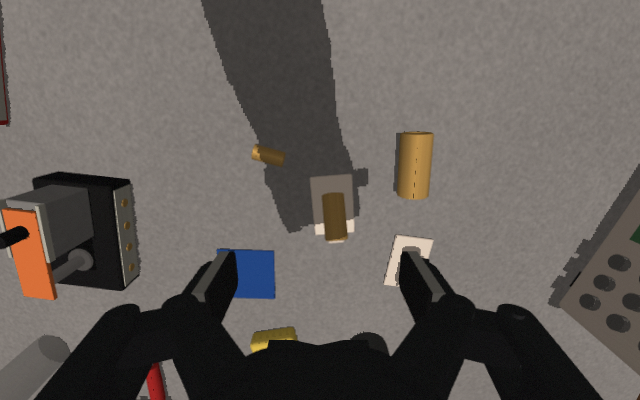

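The wrist picture shows the meant sleeve at (334,216), lying almost along the world x axis (yaw about 4°). The pad is at (248,273), the black drive at the left (85,240), and the small and large decoys at (267,155) and (414,165). Next I'll move to the knob.

Call:
step_arm(increments="0.2 -4.1 0 0 0 0 1;0.2 -4.1 0 0 0 0 1;0.2 -4.1 0 0 0 0 1;0.2 -4.1 0 0 0 0 1;0.2 -4.1 0 0 0 0 1;0.2 -4.1 0 0 0 0 1;0.2 -4.1 0 0 0 0 1;0.2 -4.1 0 0 0 0 1;0 0 0 0 0 0 1")

```text
time: 3.9
eef_pos: [0.4134, -0.1519, 0.2525]
ee_rot: [-0.5, 0.499, 0.498, 0.502]
force: [-0.8, -0.8, -0.5]
finger_gap: 0.0856
```

Run:
```python
from h import *
np.set_printoptions(precision=3,suppress=True)
d=snap('wrist');save(d,'w2.png');print(r.get_state()['eef_pos'],r.get_state()['joints'])
for l in ['keeper_knob','spindle_seat','keeper']:
    for q in r.search_frame(l,'wrist'): print(l,round(q['confidence'],2),np.array(q['xyz']).round(3),proj(d,q['xyz'])[0].round())
h=cv2.cvtColor(d['img'],cv2.COLOR_RGB2HSV);m=cv2.inRange(h,(5,150,120),(18,255,255))
n,lab,st,ce=cv2.connectedComponentsWithStats(m)
for i in range(1,n):
    if st[i,4]>400:
        p=np.argwhere(lab==i)[:,::-1].astype(np.float32);a=cv2.minAreaRect(p);print(st[i],a[1:],onz(d,cv2.boxPoints(a),.118)[:,:2].tolist())
```

```text
[ 0.413 -0.15   0.253] [-0.537  0.107 -0.192  1.269  0.004 -0.534]
keeper_knob 0.92 [ 0.472 -0.161  0.12 ] [310. 241.]
keeper_knob 0.74 [ 0.264 -0.293  0.114] [160.  27.]
spindle_seat 0.91 [ 0.274 -0.288  0.046] [196.  52.]
spindle_seat 0.77 [ 0.458 -0.161  0.053] [311. 207.]
keeper 0.87 [ 0.474 -0.162  0.118] [309. 242.]
keeper 0.68 [ 0.262 -0.294  0.119] [155.  23.]
[ 129    0   47   62 2560] ((45.51984786987305, 61.21635437011719), 2.726311206817627) [[0.2905149064014108, -0.3249449240561818], [0.24169728120637796, -0.31358826289911723], [0.24474670855640182, -0.27369097911587936], [0.29340348740654704, -0.2829338937325453]]
[289 255  37  35 842] ((35.47393035888672, 31.13271713256836), 7.125016689300537) [[0.5296148841158201, -0.18666269778331773], [0.48943407539131867, -0.18087941823832343], [0.4950521165641107, -0.14197249414639546], [0.535705953320986, -0.14612030507394871]]
```

View pics/w2.png

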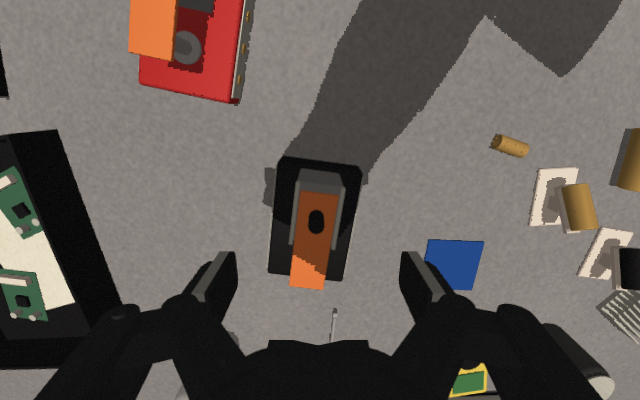

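The picture shows the knob at (316,222), on the orange plate that runs to its nose at (307,289). The plate runs at about -6.5° in world terms.

Run:
```python
from h import *
np.set_printoptions(precision=4,suppress=True)
d=snap('wrist');g=d['img'].max(2).astype(int)
sub=g[195:250,295:340];m=(sub<45).astype(np.uint8)
n,l,st,ce=cv2.connectedComponentsWithStats(m);print([(s.tolist(),(c+[295,195]).round(1).tolist()) for s,c in zip(st,ce) if s[4]>30])
print(onz(d,[(316,222)],.1315))
h=cv2.cvtColor(d['img'],cv2.COLOR_RGB2HSV);m=cv2.inRange(h,(5,150,50),(18,255,255));m[:180]=0
p=np.argwhere(m)[:,::-1].astype(np.float32);a=cv2.minAreaRect(p)
W=onz(d,p,.118)[:,:2].astype(np.float32);b=cv2.minAreaRect(W);print(b,cv2.boxPoints(b))
```

```text
[([0, 0, 45, 55, 1953], [315.6, 220.8]), ([36, 7, 9, 48, 225], [336.5, 232.5]), ([9, 16, 15, 23, 296], [311.2, 221.9])]
[[ 0.4447 -0.1493  0.1315]]
((0.46891239285469055, 0.007637143135070801), (0.11904685944318771, 0.38994163274765015), 2.178187131881714) [[ 0.402   0.2002]
 [ 0.4168 -0.1895]
 [ 0.5358 -0.1849]
 [ 0.521   0.2047]]
```

Run:
```python
from h import *
np.set_printoptions(precision=4,suppress=True)
d=snap('wrist');print(r.get_state()['eef_pos'])
for im in [cv2.imread('pics/w2.png')[:,:,::-1],d['img']]:
    h=cv2.cvtColor(np.ascontiguousarray(im),cv2.COLOR_RGB2HSV);m=cv2.inRange(h,(3,130,40),(20,255,255))
    for v in (200,215,222,229,245,260,280):
        c=np.where(m[v,270:360])[0]+270;gap=[x for x in range(c.min(),c.max()) if not m[v,x]];print(v,c.min(),c.max(),gap[:1],gap[-1:],onz(d,[(c.min(),v),(c.max()+1,v)],.118)[:,:2].tolist())
print(onz(d,[(316,222),(311.5,222)],.1315))
```

```text
[ 0.4131 -0.1473  0.2529]
200 299 337 [] [] [[0.42593089976535803, -0.16681742874740246], [0.4258791105023437, -0.1265010969625467]]
215 297 335 [310] [322] [[0.44257198020457605, -0.16924341795553438], [0.44252174782437714, -0.12820556351809892]]
222 297 333 [309] [323] [[0.4505442815108821, -0.1694166802762798], [0.4504964419079465, -0.1301529928824111]]
229 296 332 [309] [322] [[0.4586570334826826, -0.17066469674018606], [0.4586084137310923, -0.13106216480360844]]
245 293 330 [] [] [[0.47775012749529977, -0.17438560359223976], [0.4776954233694745, -0.13288540330999687]]
260 291 328 [] [] [[0.496386350804745, -0.17711685666850913], [0.4963243377898813, -0.13479921132420142]]
280 289 324 [] [] [[0.5224448770164343, -0.18018057981813634], [0.5223701728922036, -0.1389925638052811]]
200 295 333 [] [] [[0.42593631228075696, -0.17095338823670161], [0.42588434373459455, -0.13063809081127975]]
215 293 330 [305] [317] [[0.4425786609794128, -0.17345395386635515], [0.44252668190883165, -0.13346870438022476]]
222 292 329 [304] [318] [[0.4505534717641434, -0.17472481434412462], [0.45049990516830474, -0.1343989886200576]]
229 291 328 [304] [317] [[0.4586672198327514, -0.17601900284097832], [0.4586114024156617, -0.1353446007842102]]
245 289 325 [] [] [[0.47776051158370664, -0.17875689402892334], [0.4776980889578771, -0.1383466189520791]]
260 287 323 [] [] [[0.49639927620332613, -0.18157491445149937], [0.49632623029442213, -0.1403674285262865]]
280 285 319 [] [] [[0.5224617674042775, -0.18476144129972097], [0.5223722516497078, -0.1447122530344001]]
[[ 0.4448 -0.1492  0.1315]
 [ 0.4448 -0.1537  0.1315]]
```

The arm was still settling between those two pictures. The newer one puts the knob at (0.445, -0.153) with the slide at about -7.5°. Next I'll descend and grip it.

Call:
step_arm(increments="1.1 -0.2 -3 0 0 -2.5 1;1.1 -0.2 -3 0 0 -2.5 1;1 -0.2 -3 0 0 -2.5 1;0 0 -2.4 0 0 0 1;0 0 -1 0 0 0 1;0 0 0 0 0 0 1;0 0 0 0 0 0 1")

```text
time: 4.9
eef_pos: [0.4473, -0.1462, 0.1265]
ee_rot: [-0.47, 0.528, 0.466, 0.532]
force: [1.0, 0.1, -0.2]
finger_gap: 0.0854
```

Run:
```python
from h import *
np.set_printoptions(precision=4,suppress=True)
d=snap('wrist');s=r.get_state();print(s['eef_pos'],R.from_quat(s['ee_rot']).as_matrix())
h=cv2.cvtColor(d['img'],cv2.COLOR_RGB2HSV);m=cv2.inRange(h,(3,130,40),(20,255,255))
for v in range(180,400,15):
    c=np.where(m[v,220:420])[0]+220
    if len(c)<10: continue
    gap=[x for x in range(c.min(),c.max()) if not m[v,x]];print(v,c.min(),c.max(),gap[:1],gap[-1:],onz(d,[((c.min()+c.max())/2,v)],.118)[0])
```

```text
[ 0.4474 -0.1463  0.1267] [[ 0.009  -0.9923  0.1233]
 [-0.0011  0.1233  0.9924]
 [-1.     -0.0091  0.    ]]
210 270 339 [] [] [ 0.4233 -0.1511  0.118 ]
225 271 338 [] [] [ 0.4325 -0.1524  0.118 ]
240 271 337 [293] [315] [ 0.442 -0.154  0.118]
255 272 337 [289] [317] [ 0.452  -0.1551  0.118 ]
270 273 336 [288] [316] [ 0.4624 -0.1566  0.118 ]
285 273 336 [] [] [ 0.4732 -0.1581  0.118 ]
300 273 335 [] [] [ 0.4844 -0.16    0.118 ]
315 274 334 [] [] [ 0.4962 -0.1616  0.118 ]
330 275 333 [] [] [ 0.5086 -0.1634  0.118 ]
```

Call:
step_arm(increments="-0.2 -0.8 -0.2 0 0 -1 1;0 0 0 0 0 0 0;0 0 0 0 0 0 0;0 0 0 0 0 0 0;0 0 0 0 0 0 0;0 0 0 0 0 0 0;0 0 0 0 0 0 0;0 0 0 0 0 0 0", force=25)

```text
time: 5.75
eef_pos: [0.4465, -0.1543, 0.1271]
ee_rot: [-0.467, 0.531, 0.46, 0.538]
force: [-0.1, -1.3, -0.2]
finger_gap: 0.0149
```

Call:
step_arm(increments="-1.24 0.18 0 0 0 0 0;-1.24 0.18 0 0 0 0 0;-1.24 0.18 0 0 0 0 0;-1.24 0.18 0 0 0 0 0;-1.24 0.18 0 0 0 0 0;-1 0.14 0 0 0 0 0;0 0 0 0 0 0 0;0 0 0 0 0 0 0")

```text
time: 6.55
eef_pos: [0.3712, -0.1437, 0.1281]
ee_rot: [-0.469, 0.528, 0.457, 0.54]
force: [12.0, -1.2, -13.9]
finger_gap: 0.015
```

Call:
step_arm(increments="0 0 0 0 0 0 1;0 0 0 0 0 0 1;0 0 0 0 0 0 1;0 0 0 0 0 0 1;0 0 4 0 0 0 1;1.5 0.5 4 0 0 1 1;2 0.5 2.5 0 0 2 1;0 0 0 0 0 0 1;0 0 0 0 0 0 1;0 0 0 0 0 0 1")

```text
time: 7.55
eef_pos: [0.4018, -0.1316, 0.2352]
ee_rot: [-0.481, 0.517, 0.473, 0.527]
force: [-0.9, 0.5, 0.2]
finger_gap: 0.0857
```

Run:
```python
from h import *
np.set_printoptions(precision=4,suppress=True)
d=snap('wrist');save(d,'w3.png');s=r.get_state();print(s['eef_pos'],s['dq'])
for l in ['spindle_seat','keeper_knob']:
    for q in r.search_frame(l,'wrist'): print(l,round(q['confidence'],2),np.array(q['xyz']).round(3),proj(d,q['xyz'])[0].round())
print(proj(d,[[.5146,-.164,.049],[.5146,-.164,.099],[.371,-.1437,.145]]))
```

```text
[ 0.4015 -0.1316  0.235 ] [-0.0035  0.0008 -0.0021  0.0029  0.0015 -0.001 ]
spindle_seat 0.92 [ 0.258 -0.285  0.044] [164.  56.]
spindle_seat 0.56 [ 0.442 -0.151  0.097] [303. 223.]
keeper_knob 0.9 [ 0.256 -0.292  0.113] [114.  43.]
keeper_knob 0.63 [ 0.405 -0.15   0.121] [299. 197.]
[[300.8666 259.0583]
 [298.528  281.6861]
 [300.1704 167.5454]]
```

View pics/w3.png

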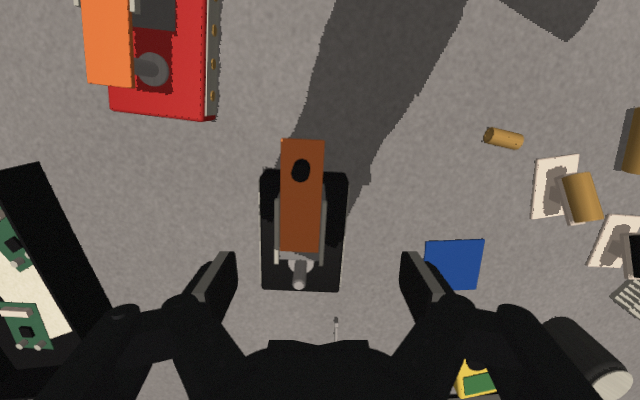

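The keeper is drawn back (knob now at (300,170)). The spindle stands free, with its base at (300,262) and its tip at (299,284), which agrees with my prediction (0.5146, -0.164). On to the sleeve.

Call:
step_arm(increments="0.4 4 -0.4 0 0 1.2 1;0.4 4 -0.4 0 0 1.2 1;0.4 4 -0.4 0 0 1.2 1;0.4 4 -0.4 0 0 1.2 1;0.4 4 -0.4 0 0 1.2 1;0.4 4 -0.4 0 0 1.2 1;0.4 4 -0.4 0 0 1.2 1;0.4 4 -0.4 0 0 1.2 1;0 0 0 0 0 0 1;0 0 0 0 0 0 1;0 0 0 0 0 0 1;0 0 0 0 0 0 1")

```text
time: 8.9
eef_pos: [0.428, 0.1965, 0.1962]
ee_rot: [0.52, -0.478, -0.517, -0.484]
force: [-0.3, 0.2, 0.2]
finger_gap: 0.0853
```

Run:
```python
from h import *
np.set_printoptions(precision=4,suppress=True)
d=snap('wrist');save(d,'w4.png');s=r.get_state();print(s['eef_pos'],s['joints'],R.from_quat(s['ee_rot']).as_matrix())
for q in r.trace('sleeve_mid','wrist'):
    p=np.argwhere(q['mask'])[:,::-1].astype(np.float32)
    if len(p)>300: a=cv2.minAreaRect(p);print(round(q['confidence'],2),len(p),a,onz(d,[a[0]],.05))
y,x=.198,.46
for yaw in (2,5,8):
  c,sn=np.cos(np.radians(yaw)),np.sin(np.radians(yaw));ax=np.array([c*.866,sn*.866,.5]);t=np.array([-sn,c,0]);n=np.cross(ax,t)
  P=np.array([np.array([x,y,.05])+e*.03*ax+.015*(np.cos(f)*t+np.sin(f)*n) for e in(-1,1) for f in np.linspace(0,6.28,24)])
  a=cv2.minAreaRect(proj(d,P).astype(np.float32));print(yaw,a)
```

```text
[0.4281 0.1964 0.1963] [ 0.2567  0.1792 -0.2583  1.1241  0.0003  0.1827] [[ 0.0088 -0.9972 -0.074 ]
 [ 0.0026 -0.0739  0.9973]
 [-1.     -0.0089  0.002 ]]
0.66 815 ((245.69178771972656, 132.82192993164062), (42.368896484375, 20.0140380859375), 20.556045532226562) [[0.3798 0.1204 0.05  ]]
0.66 3050 ((418.1775817871094, 161.2167510986328), (40.42910385131836, 80.22847747802734), 8.27589225769043) [[0.3951 0.2981 0.05  ]]
2 ((317.044921875, 212.01425170898438), (27.908491134643555, 58.51934051513672), 1.84736967086792)
5 ((317.3591003417969, 212.02957153320312), (58.5101432800293, 27.94709014892578), 89.94530487060547)
8 ((317.3049621582031, 212.0226287841797), (58.513511657714844, 27.97722053527832), 87.300537109375)
```

Run:
```python
from h import *
np.set_printoptions(precision=4,suppress=True)
from scipy.optimize import least_squares
d=snap('wrist');h=cv2.cvtColor(d['img'],cv2.COLOR_RGB2HSV);m=cv2.inRange(h,(12,110,25),(28,255,255))
n,l,st,ce=cv2.connectedComponentsWithStats(m)
for i in range(1,n):
    if st[i,4]>400: print(st[i],ce[i])
i=l[212,317];p=np.argwhere(l==i)[:,::-1].astype(np.float32);a=cv2.minAreaRect(p);print(i,a)
def rect(x,y,yaw):
  c,sn=np.cos(yaw),np.sin(yaw);ax=np.array([c*.866,sn*.866,.5]);t=np.array([-sn,c,0]);N=np.cross(ax,t)
  P=np.array([np.array([x,y,.05])+e*.03*ax+.015*(np.cos(f)*t+np.sin(f)*N) for e in(-1,1) for f in np.linspace(0,6.28,32)])
  im=np.zeros((400,640),np.uint8);cv2.fillConvexPoly(im,cv2.convexHull((proj(d,P)*16).astype(np.int32)),1,shift=4)
  M=cv2.moments(im,True);return np.array([M['m10']/M['m00'],M['m01']/M['m00'],30*.5*np.arctan2(2*M['mu11'],M['mu20']-M['mu02'])%(30*np.pi),M['m00']])
hull=np.zeros((400,640),np.uint8);cv2.fillConvexPoly(hull,cv2.convexHull(p.astype(np.int32)),1);M=cv2.moments(hull,True)
o=np.array([M['m10']/M['m00'],M['m01']/M['m00'],30*.5*np.arctan2(2*M['mu11'],M['mu20']-M['mu02'])%(30*np.pi),M['m00']])
f=least_squares(lambda q:(rect(*q)-o)[:3],[.46,.198,.08],diff_step=.02);print(f.x,f.fun,o,rect(*f.x))
s=d['img'][140:290,220:420];cv2.imwrite('pics/w4c.png',cv2.resize(s,None,fx=3,fy=3)[:,:,::-1])
```

```text
[225 118  42  30 726] [245.5289 132.5179]
[ 394  121   50   81 2992] [417.9051 160.3927]
[ 304  184   27   58 1458] [317.5809 212.8669]
[231 335  33  22 476] [248.7647 343.7458]
4 ((317.0, 212.5), (57.0, 26.0), 90.0)
[0.4607 0.1984 0.042 ] [ 0.0149  0.0046 -0.0054] [ 317.3525  213.0254   47.6273 1498.    ] [ 317.3673  213.03     47.6219 1666.    ]
```

Call:
step_arm(increments="2.9 0.1 -3.3 0 7.5 0 1;2.8 0.1 -3.3 0 7.5 0 1;0 0 0 0 0 0 1;0 0 0 0 0 0 1;0 0 0 0 0 0 1")

```text
time: 9.55
eef_pos: [0.4822, 0.1964, 0.133]
ee_rot: [-0.451, 0.535, 0.576, 0.422]
force: [-0.4, 0.7, 0.3]
finger_gap: 0.085
```

Call:
step_arm(increments="-0.6 0.1 -2.5 0 0 0 1;-0.6 0.1 -2.5 0 0 0 1;-0.6 0 -2.5 0 0 0 1;-0.5 0 -1.5 0 0 0 1;0 0 -0.9 0 0 0 1;0 0 0 0 0 0 1")

```text
time: 10.15
eef_pos: [0.458, 0.1989, 0.0441]
ee_rot: [-0.458, 0.528, 0.572, 0.43]
force: [-0.3, -0.0, 0.6]
finger_gap: 0.0853
```

Call:
step_arm(increments="0.1 0 -1 0 0 0 1;0 0 0 0 0 0 1;0 0 0 0 0 0 0;0 0 0 0 0 0 0;0 0 0 0 0 0 0;0 0 0 0 0 0 0;0 0 0 0 0 0 0;0 0 0 0 0 0 0", force=60)

```text
time: 10.95
eef_pos: [0.4614, 0.1993, 0.0373]
ee_rot: [-0.459, 0.526, 0.57, 0.432]
force: [-0.2, -0.1, 0.6]
finger_gap: 0.0281
```

Gripped, with a reading of 28 mm. Next I'll lift it, swing it upright and carry it to the pad.

Call:
step_arm(increments="0 0 2 0 0 0 0;0 0 3.5 0 0 0 0;0 0 3.5 0 0 0 0;0 0 3.5 0 0 0 0;1.5 -1.7 0 0.5 -7.5 0 0;1.5 -1.7 0 0.5 -7.5 0 0;1.5 -1.7 0 0.5 -7.5 0 0;1.5 -1.7 0 0.5 -7.5 0 0;1.5 -1.7 0 0.5 -7.5 0 0;1.5 -1.7 0 0.5 -7.5 0 0;1.5 -1.7 0 0.5 -7.5 0 0;1.5 -1.7 0 0.5 -7.5 0 0;0 0 0 0 0 0 0;0 0 0 0 0 0 0;0 0 0 0 0 0 0")

```text
time: 12.45
eef_pos: [0.5711, 0.0711, 0.1638]
ee_rot: [0.659, -0.247, -0.304, -0.642]
force: [-0.1, 0.3, -1.7]
finger_gap: 0.0279
```

Run:
```python
from h import *
np.set_printoptions(precision=4,suppress=True)
s=r.get_state();M=R.from_quat(s['ee_rot']).as_matrix();print(s['eef_pos'],M,s['joints'],s['finger_gap'])
M0=R.from_quat([-0.459,0.526,0.57,0.432]).as_matrix();yw=.06
ax=M@M0.T@np.array([np.cos(yw)*.866,np.sin(yw)*.866,.5]);c=M@M0.T@(np.array([.4607,.1984,.05])-[.4614,.1993,.0373])+s['eef_pos']
print('axis',ax,'rotvec to fix deg',np.degrees(np.cross(ax,[0,0,1])),'centre',c)
```

```text
[0.5711 0.0711 0.1638] [[ 0.6929 -0.7161 -0.0841]
 [ 0.0658 -0.0534  0.9964]
 [-0.7181 -0.6959  0.0101]] [-0.0778  0.0272 -0.9227 -0.1414  0.1197 -0.1099] 0.02786459439499247
axis [0.0728 0.0004 0.9973] rotvec to fix deg [ 0.0206 -4.1696  0.    ] centre [0.5603 0.0696 0.1704]
```

Call:
step_arm(increments="0.7 -0.5 -3 0 -2.1 0 0;0.7 -0.5 -3 0 -2.1 0 0;0 0 -3 0 0 0 0;0 0 -2.4 0 0 0 0;0 0 0 0 0 0 0;0 0 0 0 0 0 0;0 0 0 0 0 0 0")

```text
time: 13.15
eef_pos: [0.5915, 0.0647, 0.0521]
ee_rot: [0.67, -0.223, -0.283, -0.65]
force: [0.7, -0.0, -2.6]
finger_gap: 0.0277
```

```bash
cat >> h.py <<'E'
def held(s):
    M=R.from_quat(s['ee_rot']).as_matrix();M0=R.from_quat([-0.459,0.526,0.57,0.432]).as_matrix()
    return M@M0.T@np.array([.8645,.0519,.5]), M@M0.T@np.array([-.0007,-.0009,.0127])+s['eef_pos']
E
python3 - <<'E'
from h import *
np.set_printoptions(precision=4,suppress=True)
s=r.get_state();ax,c=held(s);print(s['eef_pos'],ax,c)
d=snap('side');u,v=proj(d,c)[0].round().astype(int);print(u,v,'model axis px',proj(d,[c+.03*ax,c-.03*ax]))
i=d['img'][v-50:v+50,u-65:u+65];cv2.imwrite('pics/s2.png',cv2.resize(i,None,fx=6,fy=6,interpolation=cv2.INTER_CUBIC)[:,:,::-1])
E
```

```text
[0.5915 0.0647 0.0521] [0.0032 0.0005 1.    ] [0.5802 0.0631 0.0579]
332 201 model axis px [[332.8226 193.7483]
 [331.9838 208.0256]]
```

View pics/s2.png

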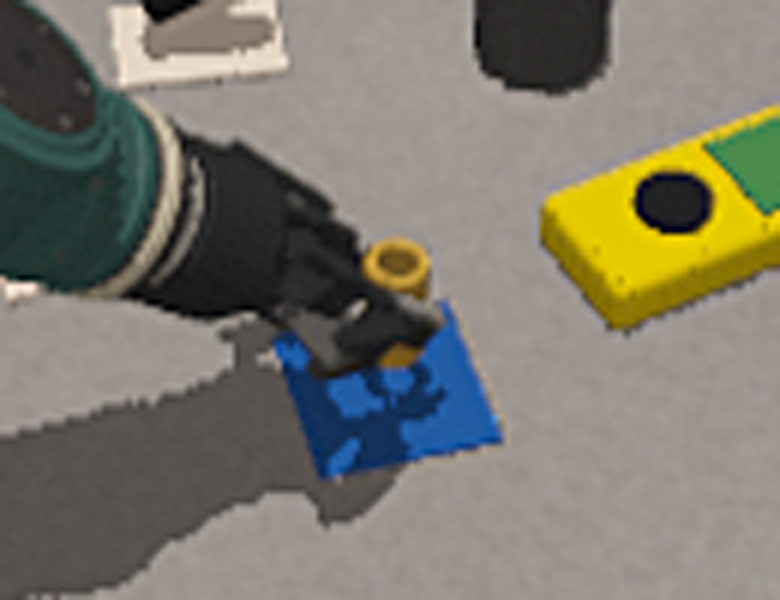

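The brass tube is upright in the jaws at (398,300) in the crop, above the blue pad. Next I'll lower it.

Call:
step_arm(increments="-0.4 -0.2 -1 0 0 0 0;0 0 -0.8 0 0 0 0;0 0 0 0 0 0 0;0 0 0 0 0 0 0")

```text
time: 13.6
eef_pos: [0.5945, 0.063, 0.0402]
ee_rot: [0.67, -0.223, -0.284, -0.649]
force: [-0.4, 0.1, -2.0]
finger_gap: 0.0281
```

Call:
step_arm(increments="-0.4 0 -0.6 0 0 0 0;-0.2 0 -0.4 0 0 0 0;0 0 0 0 0 0 0;0 0 -0.2 0 0 0 0;0 0 0 0 0 0 0")

```text
time: 14.1
eef_pos: [0.5951, 0.0636, 0.0313]
ee_rot: [0.669, -0.226, -0.287, -0.648]
force: [-0.3, -0.8, -2.7]
finger_gap: 0.0277
```

Call:
step_arm(increments="0 0 -0.3 0 0 0 0;0 0 -0.2 0 0 0 0;0 0 0 0 0 0 0")

```text
time: 14.4
eef_pos: [0.5976, 0.0637, 0.0287]
ee_rot: [0.669, -0.225, -0.286, -0.648]
force: [0.1, -0.2, -2.2]
finger_gap: 0.0278
```

Call:
step_arm(increments="-0.2 0 -0.3 0 0 0 0;-0.1 0 -0.2 0 0 0 0;0 0 0 0 0 0 0")

```text
time: 14.7
eef_pos: [0.5994, 0.0639, 0.0288]
ee_rot: [0.67, -0.224, -0.285, -0.648]
force: [0.1, 0.1, -2.5]
finger_gap: 0.0281
```

Call:
step_arm(increments="-0.4 0 -0.5 0 0 0 0;-0.3 0 -0.3 0 0 0 0")

```text
time: 14.9
eef_pos: [0.6011, 0.0643, 0.0281]
ee_rot: [0.671, -0.223, -0.284, -0.648]
force: [-12.5, -3.4, 21.5]
finger_gap: 0.0281
```

Call:
step_arm(increments="0 0 0 0 0 0 0;0 0 0 0 0 0 1;0 0 0 0 0 0 1;0 0 0 0 0 0 1;0 0 0 0 0 0 1;0 0 0 0 0 0 1")

```text
time: 15.5
eef_pos: [0.6017, 0.0642, 0.0279]
ee_rot: [0.671, -0.223, -0.284, -0.648]
force: [-0.7, -0.1, 0.1]
finger_gap: 0.0852
```

Run:
```python
from h import *
np.set_printoptions(precision=4,suppress=True)
s=r.get_state();print(s['eef_pos'],s['force'],s['finger_gap'],R.from_quat(s['ee_rot']).as_matrix()[:,0],s['joints'])
d=snap('side');u,v=332,208
i=d['img'][v-50:v+50,u-65:u+65];cv2.imwrite('pics/s3.png',cv2.resize(i,None,fx=6,fy=6,interpolation=cv2.INTER_CUBIC)[:,:,::-1])
```

```text
[0.6017 0.0642 0.0279] [-0.6841 -0.1454  0.1049] 0.08515402258931606 [ 0.7393  0.0686 -0.6699] [-0.0942  0.4422 -1.175  -0.8744  0.1382 -0.1251]
```

View pics/s3.png

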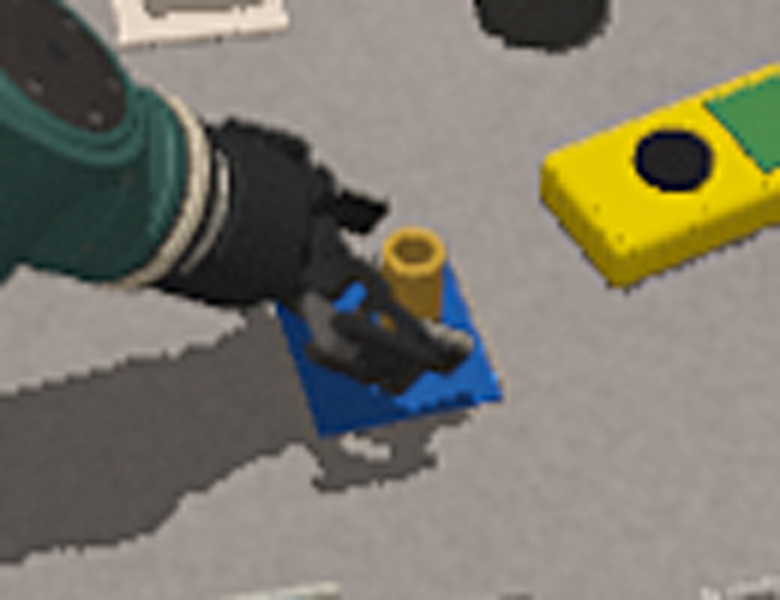

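The tube stands free and upright on the pad at (413,270) in the crop. Joint 3 is close to its limit, so I'll retreat straight up and bring the tool vertical.

Call:
step_arm(increments="0 0 2 0 0 0 1;0 0 3 0 0 0 1;0 0 3.5 0 0 0 1;0 0 3.5 0 0 0 1;0 0 0.5 -0.7 8 0 1;0 0 0.5 -0.7 8 0 1;0 0 0 -0.7 8 0 1;0 0 0 -0.7 8 0 1;0 0 0 -0.7 8 0 1;0 0 0 -0.7 8 0 1;0 0 0 0 0 0 1;0 0 0 0 0 0 1;0 0 0 0 0 0 1")

```text
time: 16.85
eef_pos: [0.6028, 0.0642, 0.1503]
ee_rot: [0.564, -0.424, -0.474, -0.527]
force: [-0.5, 0.5, -0.6]
finger_gap: 0.0854
```

```bash
cat >> h.py <<'E'
def fix(s,ang=82):
    a=np.radians(ang);z=np.array([np.cos(a),np.sin(a),0]);x=np.array([0,0,-1.]);T=np.c_[x,np.cross(z,x),z]
    return (R.from_matrix(T)*R.from_quat(s['ee_rot']).inv()).as_rotvec(degrees=True)
E
python3 - <<'E'
from h import *
s=r.get_state();print(fix(s).round(2),s['joints'].round(2))
E
```

```text
[  0.02  11.07 -12.98] [-0.04  0.31 -0.23  0.84  0.03 -0.13]
```

Call:
step_arm(increments="-0.3 0 0 0 5.5 -6.5 1;-0.3 0 0 0 5.5 -6.5 1;0 0 0 0 0 0 1;0 0 0 0 0 0 1;0 0 0 0 0 0 1;0 0 0 0 0 0 1")

```text
time: 17.45
eef_pos: [0.5918, 0.0643, 0.1492]
ee_rot: [-0.465, 0.532, 0.462, 0.536]
force: [0.4, 0.5, -0.3]
finger_gap: 0.0856
```

```bash
cat > ring.py <<'E'
from h import *
np.set_printoptions(precision=4,suppress=True)
s=r.get_state();d=snap('wrist');print(s['eef_pos'],fix(s).round(2),s['force'])
h=cv2.cvtColor(d['img'],cv2.COLOR_RGB2HSV);m=cv2.inRange(h,(12,90,20),(28,255,255));m[330:]=0
n,l,st,ce=cv2.connectedComponentsWithStats(m)
for i in range(1,n):
    if st[i,4]>300: print(st[i],ce[i].round(1))
E
cat > r1.py <<'E'
from ring import *
import sys
save(d,'w5.png');c=proj(d,[.590,.063,.064])[0].astype(int);print('pred',c)
i=d['img'][c[1]-60:c[1]+60,c[0]-80:c[0]+80];cv2.imwrite('pics/w5c.png',cv2.resize(i,None,fx=4,fy=4,interpolation=cv2.INTER_CUBIC)[:,:,::-1])
E
python3 r1.py
```

```text
[0.5918 0.0643 0.1492] [0.   0.48 0.08] [ 0.3748  0.5377 -0.3453]
[ 300  170   34   46 1236] [316.2 193.3]
[ 325  252   85   78 3996] [365.5 289.7]
pred [316 202]
```

View pics/w5c.png

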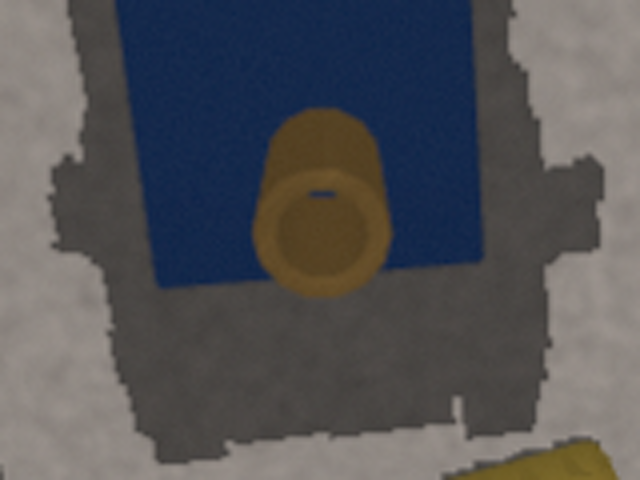

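The tube stands upright on the pad, with its top ring centred at (316,200) in the full frame.

Run:
```python
from h import *
np.set_printoptions(precision=4,suppress=True)
s=r.get_state();d=snap('wrist');print(s['eef_pos'],onz(d,[(316.3,199.8)],.064))
a=np.linspace(0,6.283,60)
for x in (.588,.590,.592):
    p=proj(d,np.c_[x+.015*np.cos(a),.0643+.015*np.sin(a),0*a+.064]);print(x,p.min(0),p.max(0),p.mean(0))
print(s['joints'])
```

```text
[0.5918 0.0643 0.1494] [[0.5881 0.0633 0.064 ]]
0.588 [299.8177 182.4907] [335.1444 215.9945] [317.526  199.6844]
0.59 [300.1934 184.7856] [335.4286 218.1151] [317.8556 201.8897]
0.592 [300.5672 187.0686] [335.7112 220.2247] [318.1835 204.0836]
[-0.0287  0.411  -0.0485  1.103   0.0001  0.1125]
```

Call:
step_arm(increments="-0.4 -0.1 -3 0 0.5 0 1;0 0 -3 0 0 0 1;0 0 -3 0 0 0 1;0 0 -2 0 0 0 1;0 0 0 0 0 0 1;0 0 0 0 0 0 1")

```text
time: 18.15
eef_pos: [0.5879, 0.0632, 0.0387]
ee_rot: [-0.466, 0.531, 0.462, 0.535]
force: [-0.4, 0.6, 0.5]
finger_gap: 0.0855
```

Call:
step_arm(increments="0 0 -0.8 0 0.3 0 1;0 0 0 0 0 0 1;0 0 0 0 0 0 0;0 0 0 0 0 0 0;0 0 0 0 0 0 0;0 0 0 0 0 0 0;0 0 0 0 0 0 0;0 0 0 0 0 0 0", force=50)

```text
time: 18.95
eef_pos: [0.5903, 0.0631, 0.0343]
ee_rot: [-0.466, 0.531, 0.462, 0.535]
force: [0.3, 0.4, -1.3]
finger_gap: 0.0287
```

Call:
step_arm(increments="0 0 2 0 0 0 0;0 0 3.5 0 0 0 0;0 0 3.5 0 0 0 0;0 0 3 0 0 0 0;-1.2 -3.7 0.3 0 0 0 0;-1.2 -3.7 0.3 0 0 0 0;-1.2 -3.7 0 0 0 0 0;-1.2 -3.7 0 0 0 0 0;-1.2 -3.7 0 0 0 0 0;-1.2 -3.7 0 0 0 0 0;0 0 0 0 0 0 0;0 0 0 0 0 0 0;0 0 0 0 0 0 0;0 0 0 0 0 0 0")

```text
time: 20.35
eef_pos: [0.5121, -0.1645, 0.1626]
ee_rot: [-0.466, 0.531, 0.465, 0.534]
force: [0.5, 0.1, -3.2]
finger_gap: 0.0287
```

```bash
cat > r2.py <<'E'
from ring import *
import sys
u,v=proj(d,s['eef_pos']+np.array([0,0,.03]))[0].astype(int);print('pred top',u,v,'spindle',proj(d,[[.5146,-.164,.099],[.5146,-.164,.049]]))
save(d,sys.argv[1]+'.png');cv2.imwrite('pics/'+sys.argv[1]+'c.png',cv2.resize(d['img'][v-75:v+75,u-100:u+100],None,fx=4,fy=4,interpolation=cv2.INTER_CUBIC)[:,:,::-1]);print('origin',u-100,v-75)
E
python3 r2.py w6
```

```text
[ 0.5121 -0.1645  0.1626] [-0.05  0.19 -0.28] [ 0.5169  0.1315 -3.2137]
[ 559    1   58   34 1380] [587.4  18.3]
[ 287  210   63   97 4862] [317.9 260.3]
[ 507  280   73   50 2937] [544.  306.5]
pred top 318 285 spindle [[319.106  216.2961]
 [318.8598 196.8563]]
origin 218 210
```

View pics/w6c.png

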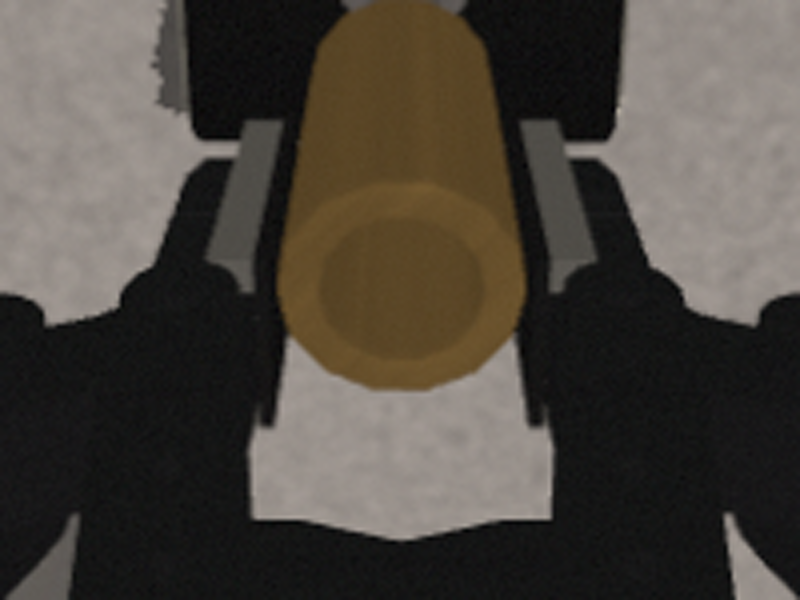

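The tube is held upright, its ring centred at (318,281.5), about 2 mm to the robot's side of the tool axis. It hides the spindle, so I'll step 5 cm outward and measure the spindle beside it.

Call:
step_arm(increments="2.5 0 0 0 0 0 0;2.5 0 0 0 0.2 -0.3 0;0 0 0 0 0 0 0;0 0 0 0 0 0 0;0 0 0 0 0 0 0;0 0 0 0 0 0 0")

```text
time: 21.0
eef_pos: [0.5634, -0.1599, 0.1624]
ee_rot: [-0.465, 0.532, 0.466, 0.532]
force: [-0.2, -0.3, -1.8]
finger_gap: 0.0288
```

```bash
cat > r3.py <<'E'
from ring import *
P=proj(d,[[.5146,-.164,.099],[.5146,-.164,.049],s['eef_pos']+np.array([0,0,.0297])]);print(P)
u,v=P[0].round().astype(int);v+=0;save(d,'w7.png')
cv2.imwrite('pics/w7c.png',cv2.resize(d['img'][v-45:v+45,u-60:u+60],None,fx=6,fy=6,interpolation=cv2.INTER_CUBIC)[:,:,::-1]);print('origin',u-60,v-45)
E
python3 r3.py
```

```text
[ 0.5634 -0.1599  0.1624] [-0.1  -0.08 -0.32] [-0.241  -0.2535 -1.8385]
[266   0  13  75 456] [271.4  26.4]
[ 287  210   63   97 4805] [317.9 260.8]
[ 507  246   77   84 4678] [544.5 286.1]
[[303.6425 152.4774]
 [306.2792 144.1119]
 [318.3282 284.6844]]
origin 244 107
```

View pics/w7c.png

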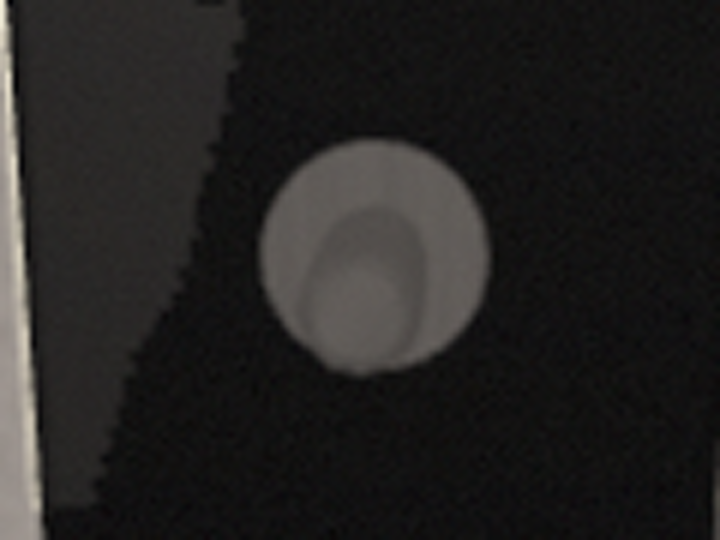

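The shoulder disc is centred at (306.1,149.1) and the spindle tip at (303.4,157.9) in the full frame. Next I'll compare that with the held ring.

Run:
```python
from h import *
np.set_printoptions(precision=4,suppress=True)
s=r.get_state();d=snap('wrist');e=s['eef_pos'];print(e)
print('seat',onz(d,[(306.1,149.1)],.049),'tip',onz(d,[(303.4,157.9)],.099))
a=np.linspace(0,6.283,90)
for dx in (-.003,-.002,-.001,0):
    p=proj(d,np.c_[e[0]+dx+.015*np.cos(a),e[1]+.015*np.sin(a),0*a+e[2]+.0297]);print(dx,p.min(0),p.max(0))
print('obs ring x',218+277/4,218+526/4,'y',210+183/4,210+390/4)
```

```text
[ 0.5634 -0.1599  0.1625]
seat [[ 0.519  -0.1648  0.049 ]] tip [[ 0.5185 -0.1648  0.099 ]]
-0.003 [285.2332 250.4675] [349.7132 305.898 ]
-0.002 [285.5987 252.4385] [349.92   307.5887]
-0.001 [285.9625 254.3995] [350.1257 309.2709]
0 [286.3247 256.3505] [350.3303 310.9447]
obs ring x 287.25 349.5 y 255.75 307.5
```

Call:
step_arm(increments="-2.2 -0.3 0 0 0 -0.3 0;-2.1 -0.2 0 0 0 0 0;0 0 0 0 0 0 0;0 0 0 0 0 0 0;0 0 0 0 0 0 0;0 0 0 0 0 0 0")

```text
time: 21.7
eef_pos: [0.5193, -0.1655, 0.1632]
ee_rot: [-0.464, 0.534, 0.464, 0.534]
force: [0.7, 0.7, -2.0]
finger_gap: 0.0288
```

Call:
step_arm(increments="0.1 0.1 -1.2 0 0 0 0;0 0 -1 0 0 0 0;0 0 0 0 0 0 0;0 0 0 0 0 0 0;0 0 0 0 0 0 0")

```text
time: 22.2
eef_pos: [0.521, -0.164, 0.1379]
ee_rot: [-0.463, 0.534, 0.465, 0.534]
force: [-0.1, -0.9, -3.0]
finger_gap: 0.029
```

Call:
step_arm(increments="-0.1 -0.1 -0.4 0 0 0 0;0 0 -0.3 0 0 0 0;0 0 -0.3 0 0 0 0;0 0 0 0 0 0 0")

```text
time: 22.6
eef_pos: [0.5201, -0.1653, 0.1275]
ee_rot: [-0.463, 0.533, 0.464, 0.534]
force: [-1.1, -0.0, -1.5]
finger_gap: 0.0287
```

Call:
step_arm(increments="0 0 -0.3 0 0 0 0;0 0 -0.3 0 0 0 0;0 0 0 0 0 0 0")

```text
time: 22.9
eef_pos: [0.5202, -0.1653, 0.1211]
ee_rot: [-0.464, 0.533, 0.464, 0.534]
force: [0.1, -0.6, -2.3]
finger_gap: 0.0287
```

The tube is past the tip with no contact force, so the spindle is inside the bore. Continuing down.

Call:
step_arm(increments="0 0 -0.5 0 0 0 0;0 0 -0.5 0 0 0 0;0 0 -0.5 0 0 0 0;0 0 -0.4 0 0 0 0;0 0 0 0 0 0 0")

```text
time: 23.4
eef_pos: [0.52, -0.1652, 0.1001]
ee_rot: [-0.463, 0.533, 0.464, 0.534]
force: [0.6, -0.2, -1.9]
finger_gap: 0.0284
```

Call:
step_arm(increments="0 0 -0.5 0 0 0 0;0 0 -0.5 0 0 0 0;0 0 -0.4 0 0 0 0;0 0 0 0 0 0 0")

```text
time: 23.8
eef_pos: [0.52, -0.1652, 0.0848]
ee_rot: [-0.463, 0.533, 0.464, 0.534]
force: [0.2, 0.5, -2.9]
finger_gap: 0.0288
```

Call:
step_arm(increments="0 0 -0.3 0 0 0 0;0 0 -0.2 0 0 0 0;0 0 -0.2 0 0 0 0;0 0 0 0 0 0 0")

```text
time: 24.2
eef_pos: [0.5209, -0.1655, 0.0796]
ee_rot: [-0.464, 0.533, 0.463, 0.534]
force: [-0.1, 0.7, -1.7]
finger_gap: 0.029
```

Call:
step_arm(increments="0 0 -0.3 0 0 0 0;0 0 -0.3 0 0 0 0")

```text
time: 24.4
eef_pos: [0.5225, -0.1661, 0.0786]
ee_rot: [-0.467, 0.532, 0.461, 0.535]
force: [-16.4, 10.1, 57.8]
finger_gap: 0.0291
```

The tube is firmly on the shoulder: TCP at 0.0786 against the expected 0.079, with a clear upward force. I'll relax and release.

Call:
step_arm(increments="0 0 0.1 0 0 0 0;0 0 0 0 0 0 0.4;0 0 0 0 0 0 0.6;0 0 0 0 0 0 0.7;0 0 0 0 0 0 0.7;0 0 0 0 0 0 0.7")

```text
time: 25.0
eef_pos: [0.5231, -0.1663, 0.0802]
ee_rot: [-0.467, 0.532, 0.461, 0.536]
force: [0.6, 0.8, 0.4]
finger_gap: 0.0597
```

Call:
step_arm(increments="0 0 2 0 0 0 0.7;0 0 3.5 0 0 0 1;0 0 3.5 0 0 0 1;0 0 3.5 0 0 0 1;-3 0.4 3 0 0 0 1;-3.5 0.5 0 0 0 0 1;-3.5 0.5 0 0 0 0 1;0 0 0 0 0 0 1;0 0 0 0 0 0 1;0 0 0 0 0 0 1;0 0 0 0 0 0 1")

```text
time: 26.1
eef_pos: [0.4198, -0.1516, 0.2394]
ee_rot: [-0.467, 0.532, 0.461, 0.535]
force: [0.7, 0.4, 0.5]
finger_gap: 0.0853
```

Run:
```python
from ring import *
save(d,'w8.png')
def hull(x,y,zb):
    a=np.linspace(0,6.283,60);P=np.vstack([np.c_[x+.015*np.cos(a),y+.015*np.sin(a),0*a+z] for z in (zb,zb+.06)]);p=proj(d,P);return p.min(0),p.max(0)
for z in (.049,.055): print(z,hull(.519,-.165,z))
m2=cv2.inRange(h,(3,130,40),(11,255,255));g=d['img'].max(2)
n,l,st,ce=cv2.connectedComponentsWithStats(m2)
for i in range(1,n):
    if st[i,4]>300:print('orange',st[i],ce[i])
u,v=proj(d,[.375,-.1445,.1315])[0].astype(int);print('knob pred',u,v)
sub=(g[v-25:v+25,u-20:u+20]<45).astype(np.uint8);n,l,st,ce=cv2.connectedComponentsWithStats(sub)
for i in range(1,n):
    if st[i,4]>30:print('knob',st[i]+[u-20,v-25,0,0,0],ce[i]+[u-20,v-25],onz(d,[ce[i]+[u-20,v-25]],.1315))
i=d['img'][100:370,170:530];cv2.imwrite('pics/w8c.png',cv2.resize(i,None,fx=2.2,fy=2.2)[:,:,::-1])
```

```text
[ 0.4198 -0.1516  0.2394] [ 0.18  0.5  -0.03] [0.7445 0.4244 0.5098]
[498 103  42  22 669] [518.3 113.8]
[305 243  28  44 956] [318.3 264.3]
0.049 (array([305.2996, 238.4902]), array([332.1026, 285.9626]))
0.055 (array([305.0572, 240.5932]), array([332.3456, 289.213 ]))
orange [  97    0   55   75 3571] [124.5399  36.0372]
orange [ 298  118   44  116 4555] [319.2252 175.7862]
knob pred 319 146
knob [311 138  18  21 293] [319.529  148.0375] [[ 0.3764 -0.1446  0.1315]]
```

View pics/w8c.png

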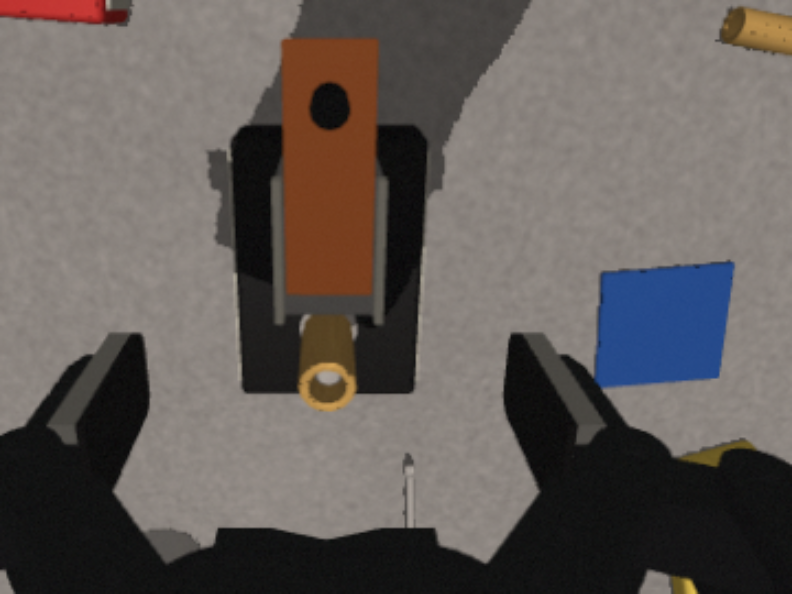

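The sleeve sits on the spindle at (318,264), with the spindle's tip visible in its bore and its outline matching the home model to about 1 px. The keeper is still back, its knob at (319.5,148), which is (0.376, -0.145). Next I'll grip the knob.

Call:
step_arm(increments="-1.5 0.2 -3 0 0.3 0 1;-1.5 0.3 -3 0 0.2 0 1;-1.4 0.2 -3 0 0 0 1;0 0 -1.7 0 0 0 1;0 0 -0.5 0 0 0 1;0 0 0 0 0 0 1;0 0 0 0 0 0 1")

```text
time: 26.85
eef_pos: [0.3776, -0.1451, 0.1233]
ee_rot: [-0.465, 0.534, 0.464, 0.532]
force: [0.7, 0.2, -0.3]
finger_gap: 0.0853
```

Call:
step_arm(increments="0 0 0.2 0 0 0 0;0 0 0 0 0 0 0;0 0 0 0 0 0 0;0 0 0 0 0 0 0;0 0 0 0 0 0 0;0 0 0 0 0 0 0;0 0 0 0 0 0 0", force=25)

```text
time: 27.55
eef_pos: [0.3798, -0.1449, 0.1279]
ee_rot: [-0.466, 0.532, 0.463, 0.533]
force: [-0.2, -0.9, -1.7]
finger_gap: 0.0152
```

Call:
step_arm(increments="1.2 -0.17 0 0 0 0 0;1.2 -0.17 0 0 0 0 0;1.2 -0.17 0 0 0 0 0;1.2 -0.17 0 0 0 0 0;1.2 -0.17 0 0 0 0 0;0.8 -0.11 0 0 0 0 0;0 0 0 0 0 0 0;0 0 0 0 0 0 0")

```text
time: 28.35
eef_pos: [0.4542, -0.1554, 0.1277]
ee_rot: [-0.466, 0.533, 0.464, 0.532]
force: [-7.8, 1.0, 10.4]
finger_gap: 0.0143
```

Call:
step_arm(increments="0.4 -0.06 0 0 0 0 0;0 0 0 0 0 0 0")

```text
time: 28.55
eef_pos: [0.4557, -0.1556, 0.1272]
ee_rot: [-0.464, 0.535, 0.465, 0.531]
force: [2.6, 0.2, 0.4]
finger_gap: 0.0149
```

Next I'll open, retreat upward and check.

Call:
step_arm(increments="0 0 0 0 0 0 1;0 0 0 0 0 0 1;0 0 0 0 0 0 1;0 0 0 0 0 0 1;0 0 0 0 0 0 1;0 0 3 0 0 0 1;0 0 4 0 0 0 1;-1 0 4 0 0 0 1;-2 0.3 3 0 0 0 1;0 0 0 0 0 0 1;0 0 0 0 0 0 1;0 0 0 0 0 0 1")

```text
time: 29.75
eef_pos: [0.4252, -0.1522, 0.271]
ee_rot: [-0.464, 0.535, 0.466, 0.531]
force: [0.6, 0.3, -0.3]
finger_gap: 0.0856
```

Run:
```python
from ring import *
g=d['img'].max(2);print(s['finger_gap'])
u,v=proj(d,[.447,-.1545,.1315])[0].astype(int)
sub=(g[v-25:v+25,u-20:u+20]<45).astype(np.uint8);n,l,st,ce=cv2.connectedComponentsWithStats(sub)
for i in range(1,n):
    if st[i,4]>30:
        k=onz(d,[ce[i]+[u-20,v-25]],.1315)[0];print('knob',st[i],k,'dist to seat',np.linalg.norm(k[:2]-[.519,-.165]))
W=onz(d,[(x,y) for y,x in np.argwhere(cv2.inRange(h,(3,130,40),(11,255,255))>0)],.118)
k=(W[:,0]>.4)&(W[:,0]<.6);print('orange x range',W[k,0].min(),W[k,0].max())
# brass visible near the spindle?
p=proj(d,[.519,-.165,.08])[0].astype(int);print(p,(cv2.inRange(h[p[1]-40:p[1]+40,p[0]-40:p[0]+40],(14,90,20),(28,255,255))>0).sum())
t=snap('side');c=proj(t,[[.519,-.165,.049],[.519,-.165,.109]]);print(c)
i=t['img'][230:340,250:400];cv2.imwrite('pics/s4.png',cv2.resize(i,None,fx=5,fy=5,interpolation=cv2.INTER_CUBIC)[:,:,::-1])
```

```text
[ 0.4252 -0.1522  0.271 ] [ 0.13 -0.33 -0.22] [ 0.6323  0.2794 -0.2557]
[ 619   77   21   64 1080] [630.8 111.1]
[485 103  38  20 559] [503.3 112.4]
[467 290  43  23 600] [489.2 300.6]
0.08563404163029777
knob [ 13  18  15  21 254] [ 0.4505 -0.1551  0.1315] dist to seat 0.06917281814418709
orange x range 0.4219470354115902 0.540325981818631
[318 247] 3
[[340.0518 277.0688]
 [341.3173 263.4391]]
```

Run:
```python
from h import *
im=cv2.imread('pics/s4.png')[::5,::5][:,:,::-1];h=cv2.cvtColor(np.ascontiguousarray(im),cv2.COLOR_RGB2HSV)
for nm,lo,hi in(('brass',(17,90,40),(28,255,255)),('orange',(5,200,120),(17,255,255))):
    n,l,st,ce=cv2.connectedComponentsWithStats(cv2.inRange(h,lo,hi))
    print(nm,[(s+[250,230,0,0,0]).tolist() for s in st[1:] if s[4]>8])
s=r.get_state();print(s['force'],s['dq'].round(3))
r.hand_in()
```

```text
brass [[339, 255, 14, 15, 135], [336, 271, 13, 12, 137], [351, 302, 5, 3, 12], [337, 304, 5, 3, 13], [323, 306, 5, 4, 14], [308, 309, 5, 3, 13]]
orange [[301, 255, 52, 21, 564]]
[-0.12936774  0.08779519 -0.06074224] [ 0.001  0.004  0.001  0.004 -0.002 -0.001]
the job is handed in; nothing more can be done
```

The job is handed in at about 30 s of the 61 s allowed; `hand_in` gives no verdict, so what follows is my own checks.

What I did:
- **Keeper back:** I drew the orange keeper back about 75 mm, to its stop.
- **Pad:** I took the middle brass sleeve from its cradle, stood it upright on the blue pad and let go. It was about 15 mm off the pad's centre.
- **Spindle:** I took the sleeve again from above, lowered it over the spindle in small steps until it rested on the shoulder, and let go.
- **Keeper forward:** I pushed the keeper forward about 75 mm over the sleeve, let go and moved the arm clear.

Last checks:
- **Sleeve home:** before the keeper went forward, the wrist picture matched a fully home sleeve to about 1 px. The gripper height at contact was 78.6 mm against about 79 mm expected.
- **Keeper fully forward:** the knob is 69 mm from the spindle (70 mm is fully forward), and had moved 74.8 mm of the 75 mm travel.
- **At rest:** brass still shows under the plate beside the spindle in the side camera. The fingers are open, with about 0 N on the tool.

What disagreed or went unchecked:
- My first spindle position, worked out from the knob, was 4 mm off. I used the wrist camera's direct measurement instead.
- Joint 3 came within about 0.005 rad of its limit while I was setting the sleeve on the pad.
- Contact with the shoulder peaked at about 58 N at the wrist, below the 120 N limit but firmer than I wanted.
- The final side picture could not be viewed because the picture limit was reached, so I checked it by pixel counts only.
- I did not measure the spare sleeve and the bystanders again at the end. I know of no contact with them.

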